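Take the removable handle off the grill pan and lay it in the tray

ROBOT

A 6-joint arm with a two-finger parallel gripper is mounted at the origin on the work surface. World frame = base frame: x ahead of the robot, y to its left, z up, the work surface at z = 0. Lengths are in mm, angles in degrees, forces in N, time in s.
With the tool pointing down it reaches from about 375 to 925 mm from the base axis. Payload 5.7 kg.
Tool frame: the origin (TCP) lies midway between the tips of the shut fingers; the grasp point (between the pads) lies 19 mm behind it (manip.hold_point_z is the z of the grasp point in the tool frame, in mm); z points along the fingers, x is the direction in which the jaws open and shut, and the axes are right-handed (so a half turn about z gives the same grasp; the last joint's range is limited). The gripper opens to 88 mm and grips with 3 to 60 N. Pads are 20 mm wide; open, the fingers measure 115 mm over their backs; the gripper's body (75 mm by 178 mm) begins 61 mm behind the grasp point.
Start: joints at [-76.667, 20.558, 86.54, -0, 72.909, -6.595], TCP at [204.482, -564.047, 222.623] pointing down, gripper open.
Joint ranges: [-170.27, 170.27], [-57.76, 135], [12.27, 136.19], [-55.21, 235.2], [11.17, 155.16], [-170.74, 170.74]. Speed limits (degrees/s): [136.94, 136.94, 180, 180, 180, 180].

INTERFACE

Orientations are given as a 3x3 rotation matrix whose columns are the frame's x, y, z axes.
In Python, from cell import manip gives the robot as it stands.
- The arm moves only by the tool step_arm, never from a script. Its argument "rows" is text: rows parted by semicolons, each of 6 numbers parted by spaces: the shift along the tool's x, y, z in m, then the turn, a rotation vector about the tool's x, y, z in rad. A call has 1 to 10 rows; each row shifts and turns the commanded pose from where the row before left it, along the tool's axes as they then stand; what a row does not reach is not made up. A row lasts 1/8 s, in which the tool goes at most 62.5 mm and 10.7 degrees, less where a joint would pass 70% of its speed; a pose out of reach is approached as far as the arm can. A call with a gripper value outside its range is refused whole. "hand" is the finger opening in m, from 0 to 0.0878, set as the call begins (left out, the last holds). The fingers move at their own pace and stop on an object; the grip force is fixed at half the most. Time passes only in rows, so rows that do not move let the fingers close. It gives the time, the measured TCP pose, the force and the opening at its end, in the units of the state.
- manip.observe(): the state, without advancing time (a new reading comes with each control period).
- manip.grab_frame(name): name is "scene" or "top"; returns a dict with "pixels" (384x512x3 uint8, red, green, blue), "range_z" (384x512 float32, mm along the optical axis (not along the pixel's ray), 0 where there is no reading), "mtx" (3x3 intrinsics, pixels), "camera_from_world" (4x4, takes a point from world to camera coordinates). Camera axes: x right, y down, z forward; pixel columns grow to the right and rows downward; lengths in mm; the calibration is good to about 2 mm. A picture is of the moment at which its call begins.
- manip.finish_job(): hands the job in, once; it reports no verdict.
The state is a dict: "clock": time; "joints": joint angles; "dq": joint speeds; "joint_efforts": joint torques, N m; "tcp_pos": TCP position; "tool_rot": TCP orientation; "wrist_force": force on the tool from outside, world axes, zero at the start; "ft_torque": the same for the moment, N m; "grip_width": opening from 0.0 (shut) to 1.0 (fully open).
Only numpy, scipy, OpenCV 4.12 (cv2) and the standard library are available. Lean on these libraries where they do the work, as an engineer would, in place of code of your own. Each camera call takes 0.05 s, during which the arm holds its last target.

TASK

The grill pan is on its trivet ready for serving: take its removable handle off by keeping the release button on the handle's flank squeezed in while you draw the handle straight back off its bracket, leaving the pan where it stands. Then set the handle down gently, flat on its underside, in the free part of the bamboo tray, wholly inside the rim, and leave everything else on the tray in its place.

Things in the scene. Friction and masses are not known exactly. Their poses are not given: they have to be found in the camera images.
- pan_handle: black plastic pan handle, 170 mm long; its mouth end 33 mm wide, 32 high for 60 mm, then a grip 26 wide, 26 high; 110 to 220 g, centre of mass about 20 mm ahead of the origin. Origin: middle of its flat underside; x along it to the mouth and pan (pull towards -x), z up. Starts clipped on, tail drooping 2 degrees, origin 36 mm above the table; free of its bracket once drawn back 50 mm
- handle_nose (a point): middle of the lower edge of the handle's mouth (steel collar), 85 mm ahead (+x) of the handle's origin
- handle_tail (a point): tail end of the handle (small steel hanging eye), at underside height, 85 mm behind the handle's origin
- release_button (a joint): travel of the release button: 0 out, 0.006 m fully in, against a spring (3 N at first, 8 N fully in). Across the button the handle measures 40 mm with it out, 34 mm with it in; the opposite flank is plain, so one grip across the handle there squeezes it in. Unless it is in by about 0.004 or more, a hook holds the handle and pulling drags the pan; let go, it springs out
- button_face (a point): middle of the outer face of the release button, a ribbed steel pad 30 mm long, 20 mm high on the handle's +y flank, standing 7 mm proud; in the handle's frame x +52, y +23.5 (button out), z +18 mm
- pan: round cast-iron grill pan, rim 240 mm across, 54 mm high, 2.2 to 3 kg, standing loose on the trivet. Origin: centre of its underside, z up; -x points along the handle. A boss reaches 128 mm from the centre, then a steel tongue 14 wide, 6 thick, 44 mm long runs into the handle, whose origin starts at x -214, y 0, z +26 mm in this frame
- trivet: round cork trivet under the pan, 196 mm across, 12 mm thick, fixed; origin at the centre of its underside
- tray: bamboo tray, fixed, 400 mm (x) by 300 mm (y), walls 10 mm thick, rim 24 mm high, inner floor 10 mm above its origin (centre of the underside), a carrying bar 48 mm high in the middle of each x end. Free: the strip from y -25 to +105 mm, over the whole inside length; the glasses, box and bottle stand at smaller y, the chopsticks lie along the +y wall
- tray_floor (a point): centre of the tray's inner floor, 10 mm above the tray's origin
- glass1: frosted soju glass number 1, tapered, 62 mm tall, rim 49 mm and foot 38 mm across; origin at the centre of its foot, z up; stands in the tray's crowded half, must be left alone
- glass2: frosted soju glass number 2, tapered, 62 mm tall, rim 49 mm and foot 38 mm across; origin at the centre of its foot, z up; stands in the tray's crowded half, must be left alone
- glass3: frosted soju glass number 3, tapered, 62 mm tall, rim 49 mm and foot 38 mm across; origin at the centre of its foot, z up; stands in the tray's crowded half, must be left alone
- glass4: frosted soju glass number 4, tapered, 62 mm tall, rim 49 mm and foot 38 mm across; origin at the centre of its foot, z up; stands in the tray's crowded half, must be left alone
- bottle: empty green glass soju bottle, 65 mm across, 215 mm tall, standing in the tray; origin at the centre of its foot; must be left alone
- condiment_box: black plastic condiment box with its flip-top lid shut, 120 by 74 mm, 62 mm high; origin at the centre of its underside; must be left alone
- chopstick1: stainless chopstick, 214 mm long (x), 7 mm wide, 4 mm thick, lying along the tray's +y wall; origin at the middle of its underside; must be left alone
- chopstick2: second stainless chopstick, like the first, nearer the wall; must be left alone

How it is judged:
By the outcome, as a careful person would: the job done as asked, in the order asked, and still so for the second after the job is handed in, with the robot touching nothing.
It also fails if it takes over 40 s, if anything falls off the work surface, if the arm or the gripper's body presses on something with over 40 N, if the wrist force passes 120 N, or if a joint passes its speed limit or range.

## Working session

There is one attempt and no reset: what is moved stays moved. The work goes in short steps, Python scripts to look and compute and a tool call to move; the robot and the scene stay as the last step left them, time stands still between calls to the robot, and variables do not carry over. Pictures are saved under pics/ and viewed, and the job is handed in when it is done.

Besides the shell and the picture viewer there is one more tool, called after "Request:" as a command line: name --argument value ..., lists and objects as JSON in quotes. step_arm: Moves the arm, as the interface text tells. Its arguments: {"type":"object","properties":{"rows":{"type":"string"},"hand":{"type":"number"}},"required":["rows"]}

```bash
mkdir -p pics; cat > h.py <<'E'
from cell import manip
import numpy as np, cv2
def snap(n,tag):
    f=manip.grab_frame(n); np.savez(f'pics/{tag}.npz',**f)
    cv2.imwrite(f'pics/{tag}.png',cv2.cvtColor(f['pixels'],cv2.COLOR_RGB2BGR)); return f
def load(tag): return dict(np.load(f'pics/{tag}.npz'))
def w(f,u,v,z=None):
    K=f['mtx'];T=np.linalg.inv(f['camera_from_world'])
    r=np.linalg.inv(K)@np.array([u,v,1.])
    if z is None: 
        d=f['range_z'][int(round(v)),int(round(u))]; return (T@np.append(r*d,1))[:3]
    o=T[:3,3]; dd=T[:3,:3]@r; return o+dd*(z-o[2])/dd[2]
def px(f,p):
    c=f['camera_from_world']@np.append(p,1); q=f['mtx']@c[:3]; return q[:2]/q[2]
def crop(f,x0,y0,x1,y1,s,name):
    c=cv2.resize(f['pixels'][y0:y1,x0:x1],None,fx=s,fy=s,interpolation=cv2.INTER_CUBIC)
    cv2.imwrite(f'pics/{name}.png',cv2.cvtColor(c,cv2.COLOR_RGB2BGR))
E
python3 - <<'E'
from h import *
for n in('scene','top'):
    f=snap(n,n+'0'); print(n,np.linalg.inv(f['camera_from_world'])[:3].round(2).tolist(),f['mtx'].tolist())
s=manip.observe();print(s, manip.hold_point_z)
E
```

```text
scene [[0.87, 0.27, -0.41, 977.13], [0.49, -0.49, 0.72, -777.21], [-0.01, -0.83, -0.56, 688.02]] [[361.6977740953454, 0.0, 250.4857992806365], [0.0, 361.6977740953454, 193.3808486728879], [0.0, 0.0, 1.0]]
top [[-0.01, -0.99, 0.14, 373.21], [-1.0, 0.0, -0.01, 12.3], [0.01, -0.14, -0.99, 1190.5]] [[405.26494083569565, 0.0, 252.782066467343], [0.0, 405.26494083569565, 196.049319368375], [0.0, 0.0, 1.0]]
{'clock': 0.1, 'joints': array([-7.66680686e+01,  2.05934473e+01,  8.65927977e+01,  9.37847564e-04,
        7.29114686e+01, -6.59617491e+00]), 'dq': array([ 0.01356358, -0.144003  , -0.18138249, -0.02236471, -0.12475555,
        0.05569142]), 'joint_efforts': array([ 8.48550508e-05, -5.16356742e+01, -2.71406204e+01,  6.77281595e-02,
        2.76789145e-02, -2.33071785e-05]), 'tcp_pos': array([ 204.33921324, -563.4470203 ,  221.89736047]), 'tool_rot': array([[ 3.40835911e-01, -9.40122726e-01, -3.78033068e-04],
       [-9.40121278e-01, -3.40836055e-01,  1.66307182e-03],
       [-1.69233891e-03, -2.11437666e-04, -9.99998546e-01]]), 'wrist_force': array([ 0.18443965, -0.9860698 ,  0.83693024]), 'ft_torque': array([0.01744068, 0.00583648, 0.00993634]), 'grip_width': 1.0007270287457397} -18.700000000000003
```

View pics/scene0.png

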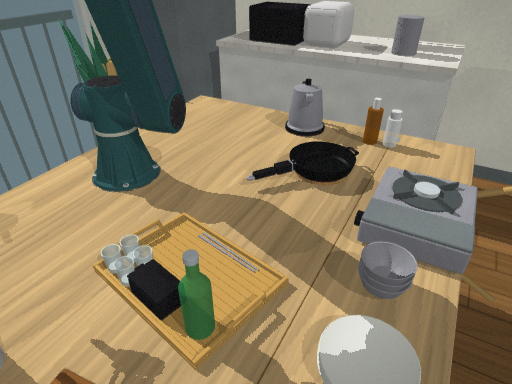

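View pics/top0.png

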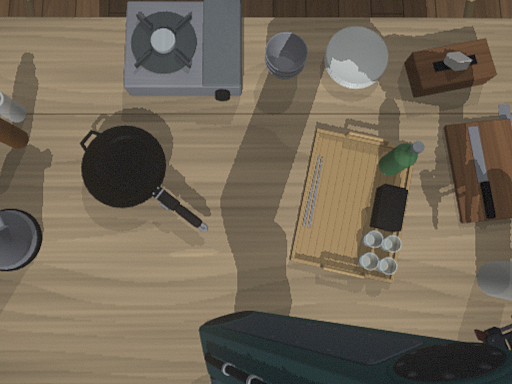

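```bash
python3 - <<'E'
from h import *
f=load('top0'); crop(f,70,110,220,245,5,'t_pan'); crop(f,280,115,430,285,4,'t_tray')
g=load('scene0'); crop(g,240,130,370,195,6,'s_pan')
E
```

```text
(no output)
```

View pics/t_pan.png

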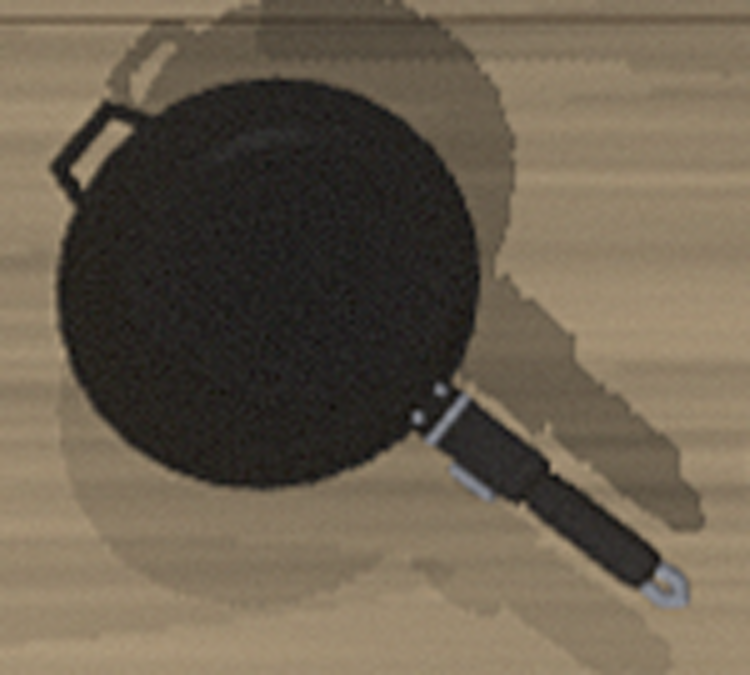

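View pics/t_tray.png

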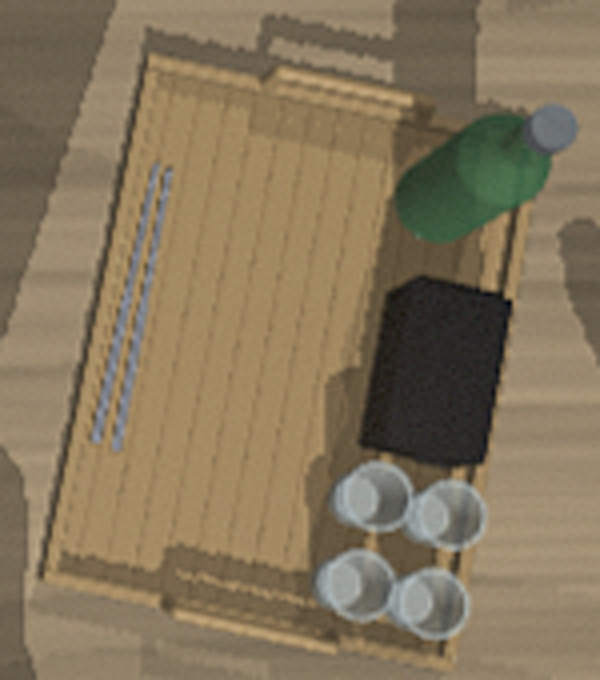

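View pics/s_pan.png

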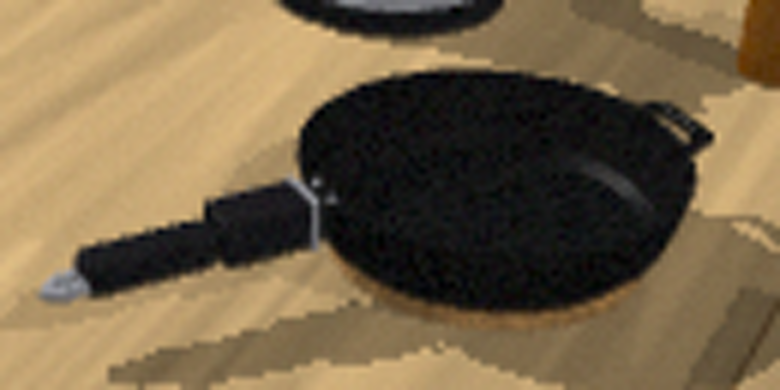

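```bash
python3 - <<'E'
from h import *
f=load('top0')
P=lambda u,v:(70+u/5,110+v/5)
for n,u,v,z in [('colA',468,398,71),('colB',430,442,71),('tail',688,603,40),('eyehole',674,588,40),('btnA',452,466,65),('btnB',490,499,65),('endA',660,553,59),('endB',630,586,59),('stepA',550,468,69),('stepB',515,500,69)]:
    a=P(u,v); print(n,w(f,*a,z).round(1), w(f,*a).round(1))
# pan points: depth cloud
K=f['mtx'];T=np.linalg.inv(f['camera_from_world'])
vv,uu=np.mgrid[0:384,0:512]; d=f['range_z']
X=np.stack([(uu-K[0,2])/K[0,0]*d,(vv-K[1,2])/K[1,1]*d,d],-1)@T[:3,:3].T+T[:3,3]
np.save('pics/X.npy',X)
m=(X[...,2]>55)&(d>0)&(uu>75)&(uu<168)&(vv>118)&(vv<212)
print(X[m].min(0),X[m].max(0),np.median(X[200:240,220:240,2]))
m2=(X[...,2]>22)&(d>0)&(uu>155)&(uu<212)&(vv>190)&(vv<235)
q=X[m2];c=q[:,:2].mean(0);_,_,V=np.linalg.svd(q[:,:2]-c);print(c,V,len(q))
t=(q[:,:2]-c)@V[0]
for lo in np.arange(t.min(),t.max(),12):
    k=(t>=lo)&(t<lo+12); s=(q[k,:2]-c)@V[1]; print(lo.round(),q[k,2].max().round(1),np.median(q[k,2]).round(1),s.min().round(1),s.max().round(1))
E
```

```text
colA [554.1 247.4  71. ] [555.1 248.7  64.8]
colB [529.4 267.8  71. ] [529.3 267.6  72. ]
tail [441.2 126.6  40. ] [443.6 130.6  -1. ]
eyehole [449.7 134.6  40. ] [449.6 134.4  41.4]
btnA [516.7 256.5  65. ] [516.7 256.5  65. ]
btnB [498.  234.9  65. ] [499.7 237.8  50.4]
endA [468.  140.6  59. ] [473.2 147.6  -3.1]
endB [449.7 157.1  59. ] [450.1 157.9  52.4]
stepA [514.8 201.2  69. ] [523.7 213.1  -1.4]
stepB [497.  220.2  69. ] [498.3 222.4  57.6]
[497.77740197 236.90894926  55.01452225] [742.51672486 491.78717183  75.20056393] -1.2611045648599202
[498.64696921 204.55566814] [[-0.59465108 -0.80398389]
 [-0.80398389  0.59465108]] 650
-83.0 73.3 66.1 -10.1 7.6
-71.0 74.7 69.7 -18.4 14.3
-59.0 74.1 68.7 -18.3 21.8
-47.0 75.5 68.5 -17.7 21.0
-35.0 72.4 67.4 -17.6 21.7
-23.0 72.2 66.3 -17.5 15.1
-11.0 63.4 59.0 -13.5 11.0
1.0 64.6 59.7 -14.0 12.9
13.0 63.8 59.4 -13.9 13.1
25.0 62.7 59.1 -13.9 12.4
37.0 62.9 57.7 -12.7 13.6
49.0 64.2 58.0 -13.2 13.7
61.0 61.0 56.3 -11.4 12.4
73.0 50.6 43.5 -10.7 11.7
85.0 48.4 42.5 -7.9 10.0
```

```bash
python3 - <<'E'
from h import *
from scipy.optimize import least_squares
f=load('top0');X=np.load('pics/X.npy')
# outline of pan at rim height: dark pixels boundary in image
P=lambda u,v:(70+u/5,110+v/5)
pts=[(280,78),(345,90),(420,140),(465,205),(480,285),(470,345),(58,290),(63,340),(85,395),(130,445),(190,475),(260,489),(330,477),(395,440),(190,105)]
W=np.array([w(f,*P(*p),66)[:2] for p in pts])
r=least_squares(lambda a:np.hypot(*(W-a[:2]).T)-a[2],[620,360,120]); print(r.x,r.fun.round(1))
c=r.x[:2]
for p in [(449.7,134.6),(541.8,257.6),(458.9,148.9)]:
    d=c-p; print(np.degrees(np.arctan2(d[1],d[0])),np.hypot(*d))
# tray floor & rim
Q=lambda u,v:(280+u/4,115+v/4)
for n,u,v in [('c1',150,58),('c2',42,575),('c3',450,662)]: print(n,w(f,*Q(u,v),24),w(f,*Q(u,v)))
for n,u,v in [('k1a',155,168),('k1b',96,440),('k2a',168,172),('k2b',117,448)]: print(n,w(f,*Q(u,v),14),w(f,*Q(u,v)))
for n,u,v in [('g1',372,496),('g2',449,515),('g3',357,585),('g4',430,603)]: print(n,w(f,*Q(u,v),72))
print('box top front',w(f,*Q(362,445),72),w(f,*Q(388,292),72),w(f,*Q(420,275),72))
E
```

```text
[621.58456933 362.0613633  117.8785412 ] [ 1.6  0.9 -1.2 -0.1  0.9  1.8  0.7  0.9  1.1  0.4 -1.4 -0.3 -0.5 -1.4
 -3.2]
52.92293850029442 285.1016958341536
52.628454985172716 131.44487028949158
52.64915754883982 268.1492791366367
c1 [ 741.89900978 -196.23944535   24.        ] [ 742.43417921 -196.54214604   22.3067757 ]
c2 [ 361.06716761 -108.50804427   24.        ] [ 361.0514903  -108.66404095   22.49370053]
c3 [ 298.62182551 -396.81939161   24.        ] [ 298.30668633 -398.54798446   19.07132439]
k1a [ 660.22292279 -199.38061624   14.        ] [ 659.50083141 -198.84806028   16.95992415]
k1b [ 457.73349018 -150.63382256   14.        ] [ 457.82873958 -150.8174261    12.67423288]
k2a [ 657.14711898 -208.9973938    14.        ] [ 656.05321689 -208.14483145   18.53258672]
k2b [ 451.85558409 -165.77855909   14.        ] [ 452.17463766 -166.50097189    9.22722599]
g1 [ 414.16042778 -332.16345278   72.        ]
g2 [ 400.8994795  -384.72109338   72.        ]
g3 [ 353.67737287 -318.98267284   72.        ]
g4 [ 341.27655646 -368.4346043    72.        ]
box top front [ 449.31103873 -326.89599432   72.        ] [ 556.53539435 -350.23331569   72.        ] [ 568.569741   -373.40597804   72.        ]
```

```bash
cat >> h.py <<'E'
def delta(p):
    s=manip.observe(); return s['tool_rot'].T@(np.array(p)-s['tcp_pos'])
def ori(s):
    R=s['tool_rot']; return dict(x=R[:,0].round(4),y=R[:,1].round(4),z=R[:,2].round(4))
E
python3 - <<'E'
from h import *
f=load('top0')
Q=lambda u,v:(280+u/4,115+v/4)
print('bottle foot',w(f,*Q(437,212),10),'cap',w(f,*Q(551,129),225))
th=np.radians(52.8);ux=np.array([np.cos(th),np.sin(th),0]);uy=np.array([-ux[1],ux[0],0]);uz=np.array([0,0,1.])
c=np.cos(np.radians(2));s=np.sin(np.radians(2));hx=c*ux+s*uz;hz=c*uz-s*ux
O=np.array([492.2,191.6,36])
g=O+52*hx+1*uy+22*hz; print('grasp',g,'tcp',g-hz*18.7)
X=np.load('pics/X.npy')
def back(p): print(px(f,p))
for p in [(85,16.5,32),(85,-16.5,32),(25,16.5,32),(25,-16.5,32),(-85,0,0),(67,23.5,28),(37,23.5,28)]:
    q=O+p[0]*hx+p[1]*uy+p[2]*hz; print(p,((px(f,q)-[70,110])*5).round())
    
E
```

```text
bottle foot [ 627.06397218 -410.00416232   10.        ] cap [ 632.77333327 -406.33123723  225.        ]
grasp [522.35926767 232.98735633  59.80137202] tcp [522.7538415  233.50718815  41.11276356]
(85, 16.5, 32) [429. 441.]
(85, -16.5, 32) [466. 395.]
(25, 16.5, 32) [514. 506.]
(25, -16.5, 32) [551. 459.]
(-85, 0, 0) [694. 604.]
(67, 23.5, 28) [448. 472.]
(37, 23.5, 28) [491. 504.]
```

Request:
step_arm --rows "0 0 -0.02 0 0 -0.1436; 0 0 -0.02 0 0 -0.1436; 0 0 -0.02 0 0 -0.1436; 0 0 -0.02 0 0 -0.1436; 0 0 0 0.035 0 0" --hand 0.0878

```text
clock: 0.72
tcp_pos: [205.1, -564.3, 304.0]
tool_rot: [[0.797, -0.604, 0.023], [-0.604, -0.796, 0.027], [0.002, -0.035, -0.999]]
wrist_force: [-0.8, -0.1, 0.1]
grip_width: 0.999
```

Request:
step_arm --rows "-0.0025 -0.044 0 0 0 0;-0.0025 -0.044 0 0 0 0;-0.0025 -0.044 0 0 0 0;-0.0025 -0.044 0 0 0 0;-0.0025 -0.044 0 0 0 0;-0.0025 -0.044 0 0 0 0;-0.0025 -0.044 0 0 0 0;-0.0025 -0.044 0 0 0 0;-0.0025 -0.044 0 0 0 0;-0.0025 -0.044 0 0 0 0"

```text
clock: 1.98
tcp_pos: [450.4, -197.1, 316.8]
tool_rot: [[0.794, -0.607, 0.019], [-0.607, -0.794, 0.03], [-0.003, -0.036, -0.999]]
wrist_force: [-0.9, -0.6, -0.1]
grip_width: 1.0
```

```bash
python3 - <<'E'
from h import *
s=manip.observe();print(s['tcp_pos'],s['joints'],s['clock']); print(delta([522.8,233.5,150]))
E
```

```text
[ 450.38621127 -197.13672221  316.8300388 ] [-33.30863744   6.82493821  91.7144341    2.07831729  81.48076854
   3.77816025] 1.975
[-203.5095753  -379.88169706  181.10150237]
```

Request:
step_arm --rows "-0.0204 -0.038 0.015 0 0 0;-0.0204 -0.038 0.015 0 0 0;-0.0204 -0.038 0.015 0 0 0;-0.0204 -0.038 0.015 0 0 0;-0.0204 -0.038 0.015 0 0 0;-0.0204 -0.038 0.015 0 0 0;-0.0204 -0.038 0.015 0 0 0;-0.0204 -0.038 0.015 0 0 0;-0.0204 -0.038 0.018 0 0 0;-0.0204 -0.038 0.018 0 0 0"

```text
clock: 3.22
tcp_pos: [519.8, 232.7, 173.6]
tool_rot: [[0.794, -0.607, 0.019], [-0.607, -0.794, 0.028], [-0.002, -0.033, -0.999]]
wrist_force: [-0.3, -0.1, 1.2]
grip_width: 0.999
```

Request:
step_arm --rows "0 0 0 0 0 0; 0 0 0 0 0 0; 0 0 0 0 0 0" --hand 0.06

```text
clock: 3.6
tcp_pos: [520.3, 230.5, 175.6]
tool_rot: [[0.796, -0.605, 0.021], [-0.606, -0.795, 0.028], [-0.0, -0.035, -0.999]]
wrist_force: [-0.8, 0.2, -1.0]
grip_width: 0.704
```

```bash
python3 - <<'E'
from h import *
s=manip.observe();print(s['tcp_pos'],s['joints'],s['clock'],s['tool_rot'],s['wrist_force']); print(delta([522.75,233.5,41.1]))
f=snap('top','top1');crop(f,110,150,230,250,6,'t1')
f=snap('scene','scene1');crop(f,200,60,370,200,4,'s1')
E
```

```text
[520.31592689 230.53561702 175.61130166] [16.13478109 19.84430257 95.09802588  1.33687557 63.4714594  52.83722258] 3.6 [[ 7.95655251e-01 -6.05389455e-01  2.08884780e-02]
 [-6.05749684e-01 -7.95170405e-01  2.77731430e-02]
 [-2.03668367e-04 -3.47510360e-02 -9.99395980e-01]] [-0.7708603   0.24273876 -0.96460427]
[  0.1684047    0.84365529 134.5632284 ]
```

View pics/s1.png

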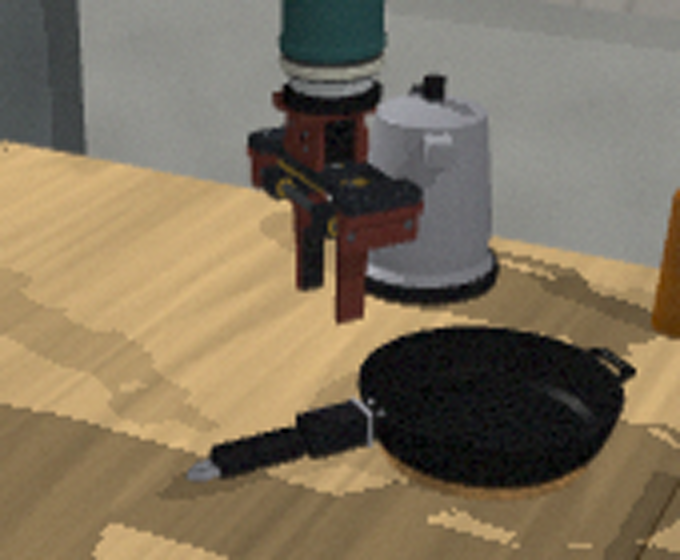

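View pics/t1.png

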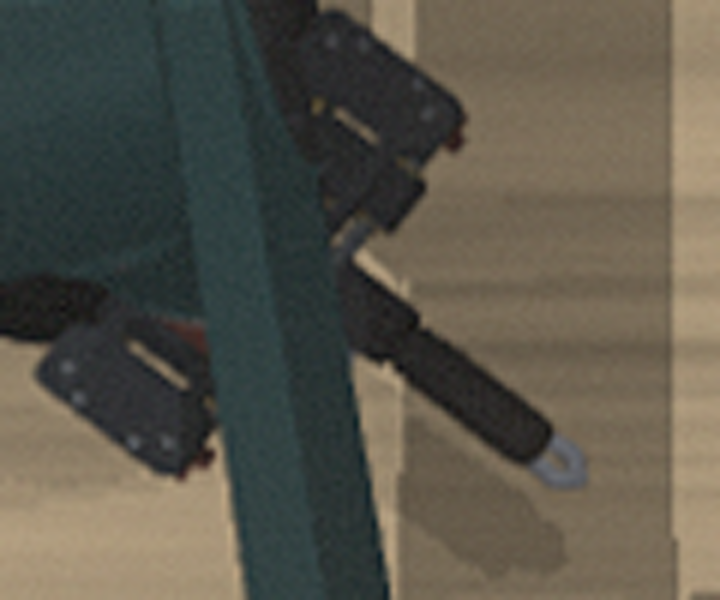

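Request:
step_arm --rows "0 0.0008 0.025 0 0 0;0 0 0.025 0 0 0;0 0 0.025 0 0 0;0 0 0.02 0 0 0;0 0 0.015 0 0 0;0 0 0.01 0 0 0;0 0 0.01 0 0 0;0 0 0.0045 0 0 0;0 0 0 0 0 0" --hand 0.06

```text
clock: 4.82
tcp_pos: [522.7, 234.9, 41.0]
tool_rot: [[0.797, -0.604, 0.021], [-0.604, -0.796, 0.028], [-0.0, -0.035, -0.999]]
wrist_force: [-0.4, 0.6, -0.3]
grip_width: 0.684
```

Request:
step_arm --rows "0 0 0 0 0 0; 0 0 0 0 0 0" --hand 0.044

```text
clock: 5.08
tcp_pos: [523.0, 235.0, 41.4]
tool_rot: [[0.797, -0.604, 0.022], [-0.604, -0.796, 0.028], [0.0, -0.036, -0.999]]
wrist_force: [-0.5, -0.1, 0.6]
grip_width: 0.515
```

```bash
python3 - <<'E'
from h import *
s=manip.observe();print(s['tcp_pos'],s['clock'],s['tool_rot'].T@s['wrist_force'],s['ft_torque'],s['grip_width']*87.8); print(delta([522.75,233.5,41.1]))
f=snap('scene','scene2');crop(f,230,90,370,200,5,'s2')
E
```

```text
[522.95564561 234.98118091  41.42902845] 5.075 [-0.34293257  0.34336433 -0.56399664] [-0.0380855  -0.00339342 -0.01011435] 45.24114897163015
[0.73062131 1.31559709 0.28256594]
```

View pics/s2.png

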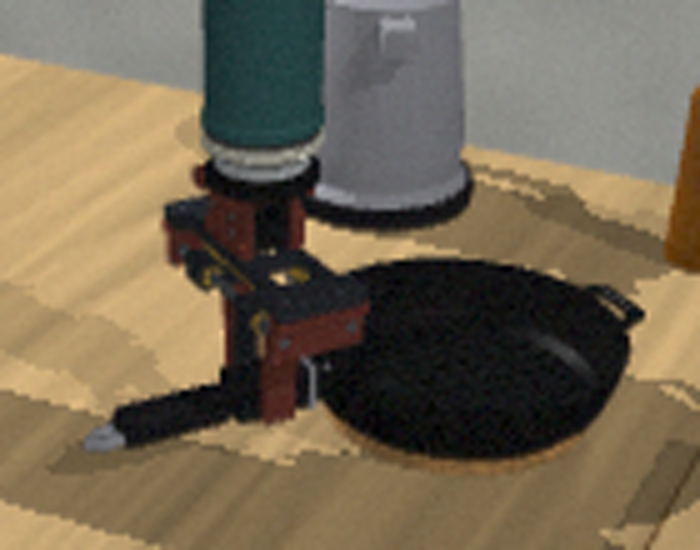

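Request:
step_arm --rows "-0.001 0 0 0 0 0; -0.001 0 0 0 0 0; 0 0 0 0 0 0"

```text
clock: 5.5
tcp_pos: [521.0, 236.1, 41.1]
tool_rot: [[0.797, -0.604, 0.021], [-0.604, -0.796, 0.028], [-0.0, -0.035, -0.999]]
wrist_force: [0.1, -0.1, 0.0]
grip_width: 0.498
```

Request:
step_arm --rows "-0.0005 0 0 0 0 0; -0.0005 0 0 0 0 0"

```text
clock: 5.75
tcp_pos: [520.3, 236.7, 41.0]
tool_rot: [[0.797, -0.604, 0.021], [-0.604, -0.796, 0.028], [-0.0, -0.035, -0.999]]
wrist_force: [0.4, 0.9, 0.1]
grip_width: 0.498
```

Request:
step_arm --rows "-0.0005 0 0 0 0 0;0 0 0 0 0 0"

```text
clock: 6.0
tcp_pos: [519.8, 237.0, 41.0]
tool_rot: [[0.797, -0.604, 0.021], [-0.604, -0.796, 0.028], [-0.0, -0.035, -0.999]]
wrist_force: [0.6, 0.9, 0.3]
grip_width: 0.503
```

Request:
step_arm --rows "-0.0005 0 0 0 0 0;0 0 0 0 0 0"

```text
clock: 6.25
tcp_pos: [519.5, 237.3, 41.1]
tool_rot: [[0.797, -0.604, 0.021], [-0.604, -0.796, 0.028], [-0.0, -0.035, -0.999]]
wrist_force: [0.2, -0.2, -0.1]
grip_width: 0.501
```

Request:
step_arm --rows "-0.0005 0 0 0 0 0;0 0 0 0 0 0"

```text
clock: 6.5
tcp_pos: [519.4, 237.4, 41.1]
tool_rot: [[0.797, -0.604, 0.022], [-0.604, -0.796, 0.028], [0.0, -0.035, -0.999]]
wrist_force: [1.7, -2.1, -0.4]
grip_width: 0.502
```

Request:
step_arm --rows "0.0008 0 0 0 0 0;0 0 0 0 0 0" --hand 0.042

```text
clock: 6.75
tcp_pos: [520.0, 237.0, 41.0]
tool_rot: [[0.797, -0.604, 0.021], [-0.604, -0.796, 0.028], [0.0, -0.035, -0.999]]
wrist_force: [1.3, -2.2, -1.4]
grip_width: 0.478
```

Request:
step_arm --rows "0.001 0 0 0 0 0;0 0 0 0 0 0" --hand 0.04

```text
clock: 7.0
tcp_pos: [520.5, 236.5, 41.1]
tool_rot: [[0.797, -0.604, 0.021], [-0.604, -0.796, 0.028], [-0.0, -0.035, -0.999]]
wrist_force: [0.9, -0.8, -0.4]
grip_width: 0.457
```

Request:
step_arm --rows "0.001 0 0 0 0 0;0 0 0 0 0 0" --hand 0.038

```text
clock: 7.25
tcp_pos: [521.2, 236.0, 41.1]
tool_rot: [[0.797, -0.604, 0.021], [-0.604, -0.796, 0.028], [-0.0, -0.035, -0.999]]
wrist_force: [0.4, 0.2, -0.9]
grip_width: 0.428
```

Request:
step_arm --rows "0.001 0 0 0 0 0;0 0 0 0 0 0" --hand 0.036

```text
clock: 7.5
tcp_pos: [522.0, 235.4, 41.0]
tool_rot: [[0.797, -0.604, 0.021], [-0.604, -0.796, 0.028], [-0.0, -0.035, -0.999]]
wrist_force: [0.8, 1.1, 0.0]
grip_width: 0.415
```

Request:
step_arm --rows "0.001 0 0 0 0 0;0 0 0 0 0 0" --hand 0.033

```text
clock: 7.75
tcp_pos: [523.0, 234.7, 41.0]
tool_rot: [[0.797, -0.604, 0.021], [-0.604, -0.796, 0.028], [-0.0, -0.035, -0.999]]
wrist_force: [0.1, 0.5, -0.0]
grip_width: 0.382
```

Request:
step_arm --rows "0 0 0 0 0 0;0 0 0 0 0 0;0 0 0 0 0 0" --hand 0.0

```text
clock: 8.12
tcp_pos: [523.1, 234.6, 41.1]
tool_rot: [[0.797, -0.604, 0.021], [-0.604, -0.796, 0.028], [0.0, -0.035, -0.999]]
wrist_force: [1.4, 0.2, -1.1]
grip_width: 0.376
```

Request:
step_arm --rows "0 0.002 0 0 0 0;0 0.003 0 0 0 0;0 0.003 0 0 0 0"

```text
clock: 8.5
tcp_pos: [518.0, 228.0, 40.8]
tool_rot: [[0.797, -0.604, 0.021], [-0.604, -0.796, 0.028], [0.0, -0.035, -0.999]]
wrist_force: [2.7, 0.6, -1.4]
grip_width: 0.374
```

```bash
python3 - <<'E'
from h import *
s=manip.observe();print(s['tcp_pos'],s['clock'],s['tool_rot'].T@s['wrist_force'],s['ft_torque'],s['grip_width']*87.8)
f=snap('top','top3');crop(f,70,110,220,245,5,'t3')
f=snap('scene','scene3');crop(f,230,90,370,200,5,'s3')
g=load('scene0')
d=np.abs(f['pixels'].astype(int)-g['pixels'].astype(int)).sum(-1)[140:185,305:365]; print((d>90).sum())
E
```

```text
[518.01196612 227.98900986  40.80144758] 8.5 [ 1.74612586 -2.08642583  1.43854668] [-0.05905743 -0.46677115 -0.05319672] 32.87852626572783
0
```

View pics/s3.png

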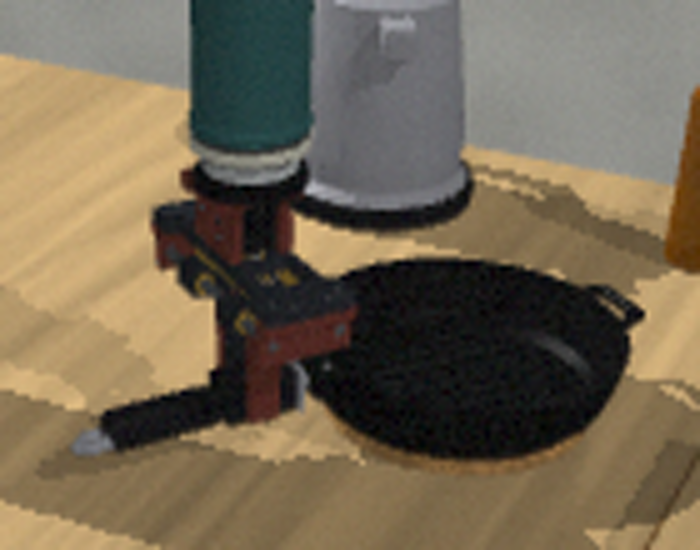

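Request:
step_arm --rows "0 0.005 0 0 0 0;0 0.005 0 0 0 0;0 0.005 0 0 0 0;0 0.005 0 0 0 0"

```text
clock: 9.1
tcp_pos: [505.7, 212.0, 40.0]
tool_rot: [[0.797, -0.604, 0.021], [-0.604, -0.796, 0.028], [-0.0, -0.035, -0.999]]
wrist_force: [2.8, -0.3, -2.1]
grip_width: 0.378
```

Request:
step_arm --rows "0 0.005 0 0 0 0;0 0.005 0 0 0 0;0 0.005 0 0 0 0;0 0.005 0 0 0 0;0 0.005 0 0 0 0;0 0.005 0 0 0 0;0 0.005 0 0 0 0;0 0.01 0 0 0 0;0 0 0 0 0 0"

```text
clock: 10.22
tcp_pos: [477.8, 175.9, 38.3]
tool_rot: [[0.797, -0.604, 0.02], [-0.605, -0.796, 0.028], [-0.001, -0.034, -0.999]]
wrist_force: [0.8, 0.1, -2.2]
grip_width: 0.376
```

```bash
python3 - <<'E'
from h import *
s=manip.observe();print(s['tcp_pos'],s['joints'],s['clock'],s['tool_rot'].T@s['wrist_force'],s['ft_torque'],s['grip_width']*87.8)
f=snap('top','top4');crop(f,70,110,220,245,5,'t4')
f=snap('scene','scene4');crop(f,200,90,370,200,4,'s4')
g=load('scene0')
d=np.abs(f['pixels'].astype(int)-g['pixels'].astype(int)).sum(-1)[140:185,305:365]; print((d>90).sum())
E
```

```text
[477.81191098 175.86501662  38.34426866] [ 11.42340615  26.93000107 109.59912328   1.98470513  42.05626217
  47.1618402 ] 10.225 [ 0.58338131 -0.49313397  2.17499197] [ 0.05548306 -0.04941762  0.01598843] 32.9761463390004
0
```

View pics/s4.png

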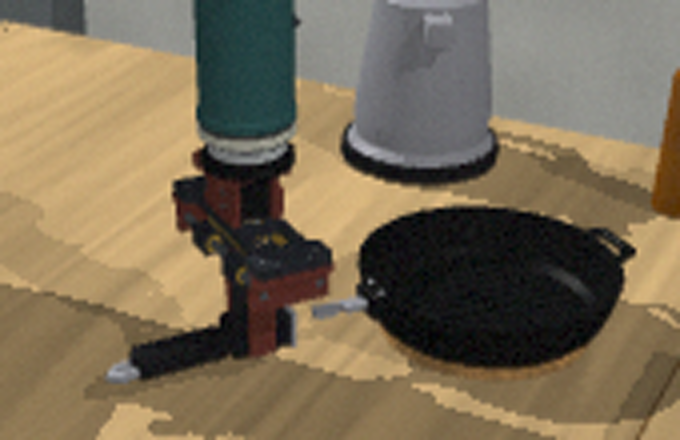

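View pics/t4.png

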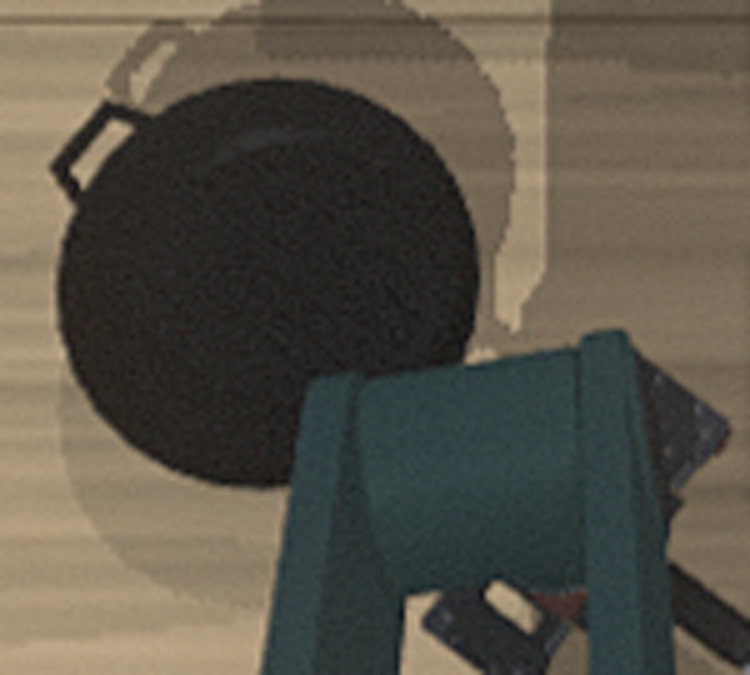

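Request:
step_arm --rows "0 0.005 -0.02 0 0 0;0 0 -0.03 0 0 0;0 0 -0.03 0 0 0;0 0 -0.03 0 0 0;0 0 -0.01 -0.035 0 0"

```text
clock: 10.95
tcp_pos: [474.2, 169.2, 160.3]
tool_rot: [[0.797, -0.605, 0.003], [-0.605, -0.797, 0.0], [0.002, -0.002, -1.0]]
wrist_force: [-0.7, -0.9, -3.0]
grip_width: 0.38
```

Request:
step_arm --rows "0 0 0 0 0 0.1;0 0 0 0 0 0.15;0 0 0 0 0 0.15;0 0 0 0 0 0.15;0 0 0 0 0 0.15;0 0 0 0 0 0.15;0 0 0 0 0 0.15;0 0 0 0 0 0.1;0 0 0 0 0 0.045; 0 0 0 0 0 0"

```text
clock: 12.2
tcp_pos: [473.4, 169.3, 158.3]
tool_rot: [[-0.22, -0.975, 0.0], [-0.975, 0.22, 0.0], [-0.0, -0.0, -1.0]]
wrist_force: [-0.2, 0.1, -2.1]
grip_width: 0.375
```

```bash
python3 - <<'E'
from h import *
s=manip.observe();print(s['tcp_pos'],s['joints'],s['clock'],s['tool_rot'],s['grip_width']*87.8)
print(delta([543,-261.3,150]))
E
```

```text
[473.39371377 169.30426844 158.25684972] [1.17969445e+01 1.67922052e+01 1.02845329e+02 7.92478666e-03
 6.03516695e+01 1.14525272e+02] 12.2 [[-2.20395200e-01 -9.75410647e-01  1.59887705e-04]
 [-9.75410642e-01  2.20395224e-01  1.56192428e-04]
 [-1.87590244e-04 -1.21532107e-04 -9.99999975e-01]] 32.95728181040497
[ 404.6766435  -162.79683356    8.20072158]
```

Request:
step_arm --rows "0.025 -0.01 0 0 0 0;0.042 -0.017 0 0 0 0;0.045 -0.018 0 0 0 0;0.045 -0.018 0 0 0 0;0.045 -0.018 0 0 0 0;0.045 -0.018 0 0 0 0;0.045 -0.018 0 0 0 0;0.045 -0.018 0 0 0 0;0.04 -0.017 0 0 0 0;0.0277 -0.0108 0 0 0 0"

```text
clock: 13.45
tcp_pos: [543.1, -263.7, 158.1]
tool_rot: [[-0.221, -0.975, 0.001], [-0.975, 0.221, -0.0], [0.0, -0.001, -1.0]]
wrist_force: [-0.1, -0.0, -1.5]
grip_width: 0.377
```

Request:
step_arm --rows "0 0 0 0 0 0; 0 0 0.03 0 0 0;0 0 0.03 0 0 0;0 0 0.01 0 0 0;0 0 0 0 0 0"

```text
clock: 14.08
tcp_pos: [542.3, -260.5, 87.9]
tool_rot: [[-0.22, -0.975, -0.001], [-0.975, 0.22, 0.001], [-0.001, 0.001, -1.0]]
wrist_force: [-0.1, -0.1, -2.1]
grip_width: 0.381
```

```bash
python3 - <<'E'
from h import *
s=manip.observe();print(s['tcp_pos'],s['clock'],s['wrist_force'],s['grip_width']*87.8)
f=snap('top','top5');crop(f,280,105,430,285,4,'t5')
f=snap('scene','scene5');crop(f,80,170,300,360,3,'s5')
E
```

```text
[ 542.28500605 -260.54421971   87.86079874] 14.075 [-0.14120322 -0.11722491 -2.05173727] 33.43236020010367
```

View pics/s5.png

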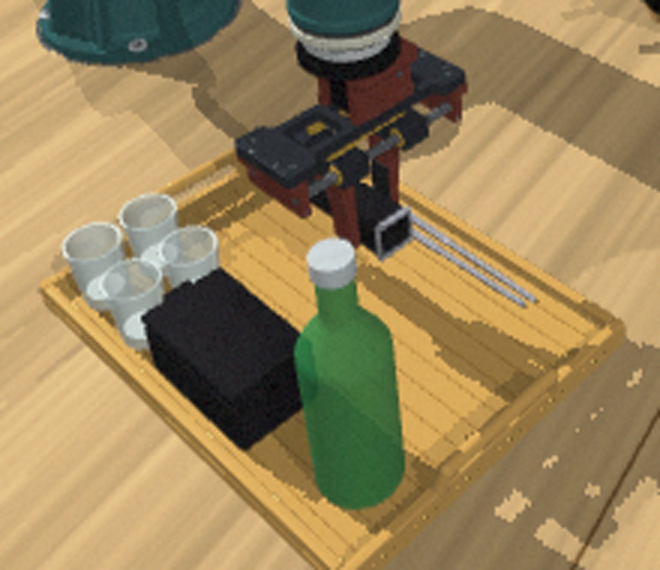

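View pics/t5.png

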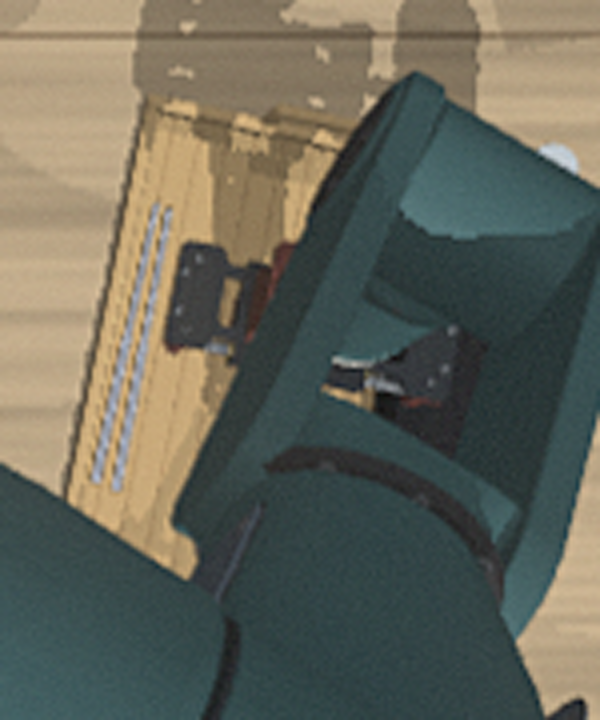

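Request:
step_arm --rows "0 0 0.02 0 0 0;0 0 0.02 0 0 0;0 0 0.015 0 0 0;0 0 0.008 0 0 0;0 0 0.004 0 0 0;0 0 0 0 0 0"

```text
clock: 14.92
tcp_pos: [542.8, -261.6, 21.3]
tool_rot: [[-0.221, -0.975, 0.0], [-0.975, 0.221, -0.0], [-0.0, -0.0, -1.0]]
wrist_force: [0.6, 0.5, -2.0]
grip_width: 0.376
```

Request:
step_arm --rows "0 0 0.002 0 0 0;0 0 0 0 0 0"

```text
clock: 15.18
tcp_pos: [542.8, -261.6, 19.4]
tool_rot: [[-0.221, -0.975, 0.0], [-0.975, 0.221, -0.0], [0.0, -0.0, -1.0]]
wrist_force: [0.5, 0.2, -2.2]
grip_width: 0.376
```

```bash
python3 - <<'E'
from h import *
s=manip.observe();print(s['tcp_pos'],s['clock'],s['wrist_force'],s['ft_torque'],s['grip_width']*87.8)
f=snap('scene','scene6');crop(f,120,180,280,290,5,'s6')
E
```

```text
[ 542.76627022 -261.56163608   19.38069035] 15.175 [ 0.48212682  0.18581966 -2.18762503] [ 0.01705426 -0.03827618  0.02041496] 33.02499503158307
```

View pics/s6.png

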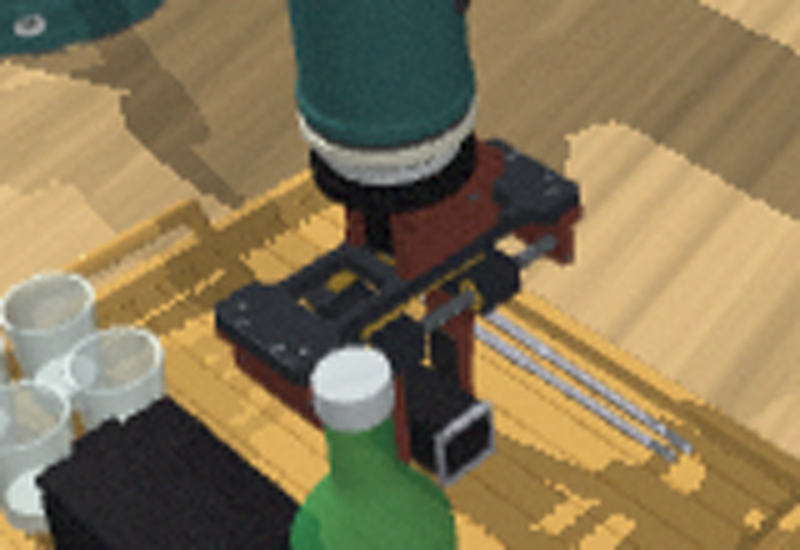

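Just above the floor, clear of the bottle and chopsticks; now feeling for contact in small steps.

Request:
step_arm --rows "0 0 0.0015 0 0 0;0 0 0.0015 0 0 0;0 0 0 0 0 0"

```text
clock: 15.6
tcp_pos: [542.5, -261.4, 16.0]
tool_rot: [[-0.221, -0.975, -0.0], [-0.975, 0.221, 0.0], [-0.0, 0.0, -1.0]]
wrist_force: [-0.4, -0.4, -3.8]
grip_width: 0.377
```

Request:
step_arm --rows "0 0 0.001 0 0 0;0 0 0 0 0 0"

```text
clock: 15.85
tcp_pos: [542.6, -261.5, 15.1]
tool_rot: [[-0.221, -0.975, -0.0], [-0.975, 0.221, 0.0], [-0.0, 0.0, -1.0]]
wrist_force: [-0.2, -0.2, -2.2]
grip_width: 0.378
```

Request:
step_arm --rows "0 0 0.0007 0 0 0;0 0 0 0 0 0"

```text
clock: 16.1
tcp_pos: [542.6, -261.4, 14.4]
tool_rot: [[-0.221, -0.975, -0.0], [-0.975, 0.221, 0.0], [-0.0, 0.0, -1.0]]
wrist_force: [-0.1, -0.3, -2.6]
grip_width: 0.375
```

Request:
step_arm --rows "0 0 0.0007 0 0 0;0 0 0 0 0 0"

```text
clock: 16.35
tcp_pos: [542.7, -261.5, 13.9]
tool_rot: [[-0.221, -0.975, 0.0], [-0.975, 0.221, -0.0], [-0.0, -0.0, -1.0]]
wrist_force: [-0.1, -0.7, -1.6]
grip_width: 0.374
```

Request:
step_arm --rows "0 0 0.0005 0 0 0;0 0 0 0 0 0"

```text
clock: 16.6
tcp_pos: [542.8, -261.6, 13.6]
tool_rot: [[-0.221, -0.975, 0.0], [-0.975, 0.221, -0.0], [0.0, -0.0, -1.0]]
wrist_force: [-0.1, 0.1, 2.3]
grip_width: 0.377
```

Request:
step_arm --rows "0 0 0.0005 0 0 0;0 0 0 0 0 0"

```text
clock: 16.85
tcp_pos: [542.8, -261.5, 13.6]
tool_rot: [[-0.221, -0.975, 0.0], [-0.975, 0.221, -0.0], [0.0, -0.0, -1.0]]
wrist_force: [-0.5, 1.3, 6.9]
grip_width: 0.378
```

Request:
step_arm --rows "0 0 -0.0006 0 0 0;0 0 0 0 0 0"

```text
clock: 17.1
tcp_pos: [542.8, -261.5, 13.6]
tool_rot: [[-0.221, -0.975, 0.0], [-0.975, 0.221, -0.0], [-0.0, -0.0, -1.0]]
wrist_force: [-0.3, 0.1, 4.1]
grip_width: 0.376
```

Request:
step_arm --rows "0 0 0 0 0 0;0 0 0 0 0 0" --hand 0.037

```text
clock: 17.35
tcp_pos: [542.9, -260.7, 13.5]
tool_rot: [[-0.221, -0.975, 0.0], [-0.975, 0.221, 0.001], [-0.001, -0.0, -1.0]]
wrist_force: [1.5, 4.7, 4.6]
grip_width: 0.421
```

Request:
step_arm --rows "0 0 0 0 0 0;0 0 0 0 0 0" --hand 0.04

```text
clock: 17.6
tcp_pos: [542.8, -261.5, 13.3]
tool_rot: [[-0.221, -0.975, 0.0], [-0.975, 0.221, -0.0], [0.0, -0.0, -1.0]]
wrist_force: [1.4, 2.8, 2.2]
grip_width: 0.457
```

Request:
step_arm --rows "0 0 0 0 0 0;0 0 0 0 0 0" --hand 0.044

```text
clock: 17.85
tcp_pos: [542.3, -261.9, 13.1]
tool_rot: [[-0.221, -0.975, -0.001], [-0.975, 0.221, -0.0], [0.0, 0.001, -1.0]]
wrist_force: [0.3, -0.2, 0.3]
grip_width: 0.496
```

Request:
step_arm --rows "0 0 0 0 0 0;0 0 0 0 0 0;0 0 0 0 0 0;0 0 0 0 0 0" --hand 0.06

```text
clock: 18.35
tcp_pos: [542.6, -261.5, 13.4]
tool_rot: [[-0.221, -0.975, 0.0], [-0.975, 0.221, 0.0], [-0.0, 0.0, -1.0]]
wrist_force: [0.5, 0.1, 0.3]
grip_width: 0.686
```

Request:
step_arm --rows "0 0 -0.01 0 0 0;0 0 -0.02 0 0 0;0 0 -0.03 0 0 0;0 0 -0.04 0 0 0;0 0 -0.04 0 0 0;0 0 -0.03 0 0 0;0 0 -0.02 0 0 0;0 0 0 0 0 0"

```text
clock: 19.35
tcp_pos: [543.8, -262.2, 205.8]
tool_rot: [[-0.221, -0.975, 0.004], [-0.975, 0.221, -0.002], [0.001, -0.004, -1.0]]
wrist_force: [1.0, -0.7, -0.7]
grip_width: 0.68
```

```bash
python3 - <<'E'
from h import *
s=manip.observe();print(s['tcp_pos'],s['clock'],s['wrist_force'],s['grip_width']*87.8)
f=snap('scene','scene7');crop(f,80,170,300,360,3,'s7')
E
```

```text
[ 543.78087746 -262.15964873  205.78239661] 19.35 [ 0.96157424 -0.68062772 -0.70806544] 59.68905277600684
```

View pics/s7.png

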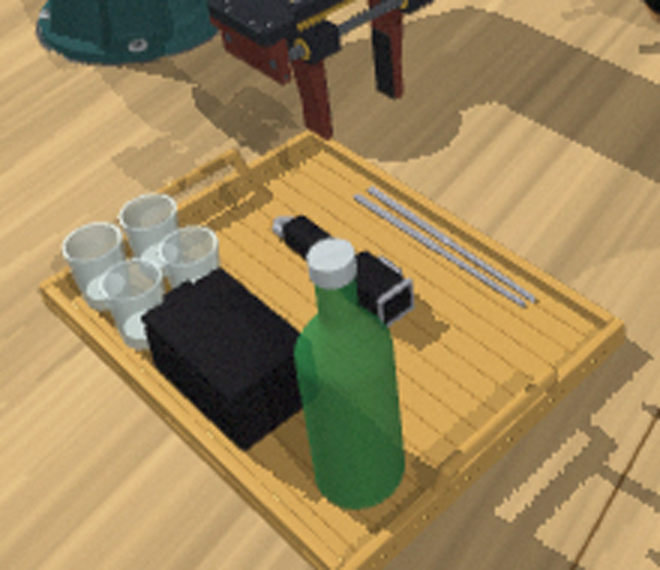

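Request:
step_arm --rows "-0.02 0 -0.02 0 0 0;-0.04 0 -0.01 0 0 0;-0.04 0 0 0 0 0;-0.04 0 0 0 0 0;-0.04 0 0 0 0 0;-0.04 0 0 0 0 0;-0.04 0 0 0 0 0;-0.02 0 0 0 0 0;0 0 0 0 0 0"

```text
clock: 20.52
tcp_pos: [604.1, 12.3, 232.6]
tool_rot: [[-0.219, -0.976, -0.001], [-0.976, 0.219, -0.0], [0.0, 0.001, -1.0]]
wrist_force: [0.2, 0.1, -0.1]
grip_width: 0.681
```

```bash
python3 - <<'E'
from h import *
f=snap('top','top8');crop(f,280,115,430,285,4,'t8');crop(f,70,110,220,245,5,'t8p')
g=load('top0');d=np.abs(f['pixels'].astype(int)-g['pixels'].astype(int)).sum(-1)
print('pan diff',(d>90)[120:205,80:155].sum(),'glass/box/bottle',(d>90)[140:280,368:420].sum())
print(manip.observe()['clock'])
Q=lambda u,v:(280+u/4,115+v/4)
E
```

```text
pan diff 0 glass/box/bottle 113
20.575
```

View pics/t8.png

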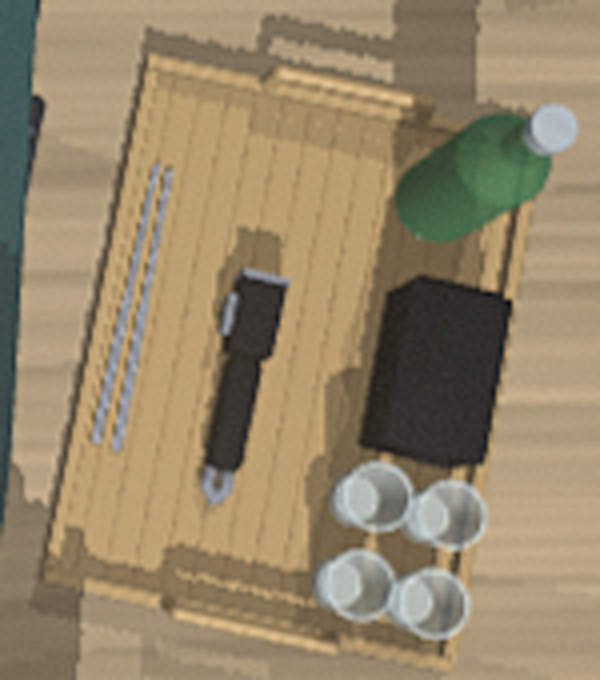

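```bash
python3 - <<'E'
from h import *
f=load('top8');Q=lambda u,v:(280+u/4,115+v/4)
for n,u,v in [('front',262,290),('back',250,340),('gripF',243,370),('gripB',226,455),('floor',300,300)]: print(n,w(f,*Q(u,v)).round(1))
manip.finish_job()
E
```

```text
front [ 563.1 -268.8   42.8]
back [ 526.9 -258.9   42.3]
gripF [ 506.1 -254.8   34.8]
gripB [ 445.1 -240.3   35.3]
floor [ 561.  -304.9    9.2]
the job is handed in; nothing more can be done
```

The handle is off the pan and lying flat on its underside in the free strip of the bamboo tray. I handed the job in at about 20.6 s of the 40 s allowed.

- **Removal:** I gripped across the button, which closed to about 33 mm, so it was fully in. I then drew the handle straight back about 70 mm along its own axis, with only 2–3 N at the wrist. Pictures from both cameras showed no change over the pan against the first ones.
- **Placing:** I levelled the handle, turned it to lie along the tray, and lowered it in small steps until it touched at 2–7 N. Then I opened the gripper gradually and backed away.
- **Handle position:** In the last top view the handle sits clear of the rim, chopsticks, glasses, box and bottle. Its top is level, 42–43 mm high at the mouth part and 35 mm along the grip, with the floor reading about 9 mm.
- **Other things on the tray:** They stand at the same picture positions as at the start. The image comparison over the glasses, box and bottle did show 113 changed pixels. I took these to be lighting and shadow changes and did not check further.
- **Small disagreement:** The squeezed grip read about 33 mm where 34 mm was expected. I put this down to error in the gripper reading.

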